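# Pin the sample dish to its carrier and turn it to the customer without losing the ball

### The arm

A 7-joint arm with a two-finger parallel gripper is mounted at the origin on the work surface. World frame = base frame: x ahead of the robot, y to its left, z up, the work surface at z = 0. Lengths are in m, angles in degrees, forces in N, time in s.
With the tool pointing down it reaches from about 0.4 to 0.85 m from the base axis. Payload 10.4 kg.
Tool frame: the origin (TCP) lies midway between the tips of the shut fingers; the grasp point (between the pads) lies 19 mm behind it; z points along the fingers, y is the line along which they close (so a half turn about z gives the same grasp; the last joint's range is limited). The gripper opens to 85 mm and grips with 20 to 120 N. Pads are 22 mm wide; open, the fingers measure 114 mm over their backs; the gripper's body (76 mm by 85 mm) begins 54 mm behind the grasp point. The pads swing forward as they close: fully open they stand 13 mm farther back than shut.
Start: joints at [-75.608, 19.034, -3.707, 83.658, 1.238, 77.344, -5.071], TCP at [0.169, 0.602, 0.231] pointing down, gripper open.
Joint ranges: [-148.97, 148.97], [-28.65, 121.19], [-84.17, 76.75], [9.2, 138.47], [-72.65, 252.65], [3.7, 117.97], [-149.18, 149.18]. Speed limits (degrees/s): [127.2, 127.2, 159.86, 159.86, 180, 180, 180].

### API

Orientations are given as a 3x3 rotation matrix whose columns are the frame's x, y, z axes.
In Python, from station import ctrl gives the robot as it stands.
- The arm moves only by the shell command python3 -m jog 'ROWS' [OPENING]. ROWS is JSON, a list of rows, each an object of numbers: "x", "y", "z": the shift along the tool's x, y, z in cm; "rx", "ry", "rz": the turn, a rotation vector about the tool's x, y, z in rad. A call has exactly 10 rows; each row is the pose to reach, as a shift and turn from the pose commanded when the call began, along the tool's axes at that moment; what a row does not reach only later rows make up. A row lasts 1/8 s, in which the tool goes at most 62.5 mm and 10.7 degrees, less where a joint would pass 70% of its speed; a pose out of reach is approached as far as the arm can. A call with a gripper value outside its range is refused whole. OPENING is the opening in per cent of the stroke, from 0 (shut) to 100 (fully open), set as the call begins (- or left out, the last holds). The fingers move at their own pace and stop on an object; the grip force is fixed at half the most. Time passes only in rows, so rows that repeat a pose let the fingers close, or fill a call up. It gives the time, the measured TCP pose, the force, the opening and the grip force at its end, in the units of the state.
- ctrl.get_state(): the state, without advancing time (a new reading comes with each control period).
- ctrl.camera(name): name is "side" or "top"; returns a dict with "img" (420x560x3 uint8, red, green, blue), "depth" (420x560 float32, m along the optical axis (not along the pixel's ray), 0 where there is no reading), "mtx" (3x3 intrinsics, pixels), "R" (3x3) and "t" (3): a world point X has camera coordinates R X + t. Camera axes: x right, y down, z forward; pixel columns grow to the right and rows downward; lengths in m; the calibration is good to about 2 mm. A picture is of the moment at which its call begins.
- ctrl.sign_off(): hands the job in; it is judged then, once.
The state is a dict: "t": time; "joint_positions": joint angles; "qd": joint speeds; "tau": joint torques, N m; "tool_pos": TCP position; "ee_rot": TCP orientation; "ft_force": force on the tool from outside, world axes, zero at the start; "moment": the same for the moment, N m; "finger_gap": finger opening in m; "grasp_force": force on a finger pad.
Only numpy, scipy, OpenCV 4.12 (cv2) and the standard library are available. Lean on these libraries where they do the work, as an engineer would, in place of code of your own. Each camera call takes 0.05 s, during which the arm holds its last target. There are 200 camera calls.

### The job

Take the red-headed pin from the wooden block, push it all the way down through the hole in the dish's yellow ear and the hole in the blue carrier's ear under it, and let go of it. Then lift the carrier by its black handle clear of the mat and, in the air, turn it a quarter turn clockwise (seen from above) so that the yellow ear points to the mat's yellow-striped edge, keeping the dish level, the loose orange ball in the middle of the dish and untouched. Finish while still holding it there by the handle, level and still, over the middle of the mat and about 10 cm up; leave the jar, the mug and the mouse where they stand.

Things in the scene. Friction and masses are not known exactly. Their poses are not given: they have to be found in the camera images.
- mat: fixed square black rubber mat, 270 x 270 mm, 3 mm thick, lying on the counter; a yellow stripe runs along its +x edge. Origin: centre of its underside; z up.
- carrier: loose blue carrier (about 0.32 kg, 138 mm high overall), standing on the mat, with a black handle bar over the top. Round base of 105 mm diameter, 26 mm high; two uprights at x = +-88 mm carry the handle; a blue ear (34 mm wide, 8 mm thick, top 34 mm above the carrier's underside) sticks out to its +y side. Origin: centre of its underside; z up. At the start its +y axis (the ears) points within about 10 degrees of the mat's +y axis.
- handle_mid (a point): middle of the handle bar and the place to grip it: a straight bar along the carrier's x axis, 186 mm long, 12 mm wide (along y), 16 mm high, its middle 130 mm above the carrier's underside. The axes are the carrier's. The ball's top lies 58 mm below the bar's underside.
- carrier_hole (a point): centre of the top of the 12 mm hole through the carrier's ear, 98 mm from the carrier's axis on its +y side, 34 mm above its underside. Axes are the carrier's.
- dish: loose round aluminium dish (about 0.22 kg), 153 mm over its rim, 25 mm high, shallow cone inside (rising at about 11 degrees from a flat spot of 16 mm diameter), sitting by its 80 mm foot inside the carrier's base 20 mm above the carrier's underside. A yellow ear sticks out to its +y side over the carrier's ear. It can turn or lift out when not pinned. Origin: centre of its underside; z up.
- dish_center (a point): centre of the dish's inside floor, 8 mm above the dish's underside.
- ear_hole (a point): centre of the top of the 12 mm hole through the yellow ear of the dish (ear 34 mm wide, 6 mm thick, reaching 117 mm from the axis; top 42 mm above the carrier's underside); it lies right over the carrier's hole. 2 mm of gap lie between the two ears.
- ball_center (a point): centre of the loose orange ball, 36 mm diameter, 30 g, resting in the middle of the dish.
- pin: loose steel pin (50 g) with a red cylindrical head, standing head up in a hole of the wooden block. Shank 9 mm diameter and 34 mm long with a tapered tip, head 16 mm diameter and 32 mm high on top of it: 66 mm overall. Origin: centre of its tip (lower end); z up along the pin towards the head. When it is home the head's underside rests on the yellow ear and the tip is 8 mm above the carrier's underside.
- pin_tip (a point): the pin's lower end, on its axis; the head's underside is 34 mm above it and the head's top 66 mm above it.
- pin_block: fixed wooden block 60 x 60 mm, 45 mm high, with an 11.5 mm hole through its middle in which the pin stands, the underside of its head on the block's top. Origin: centre of its underside.
- jar: bystander: closed amber jar with a white lid, 64 mm diameter, 90 mm high. Origin: centre of its underside.
- mug: bystander: blue mug, 80 mm diameter, 95 mm high. Origin: centre of its underside.
- mouse: bystander: round black computer mouse, 64 mm diameter, 35 mm high. Origin: centre of its underside.

How it is judged (in metres and radians):
On the way, in this order (a step that is already met when the one before it is completed fails the run):
1. the pin is home through both ears and let go, the carrier still standing on the mat (z of pin_tip in the frame of carrier below 0.016 m and horizontal distance between each of pin_tip, ear_hole and carrier_hole below 0.008 m and angle between pin's own z axis and vertical below 0.3 rad and contact force between the fingers and pin below 0.1 N and height (world z) of carrier below 0.012 m and angle between the y axis of carrier and the y axis of mat, either way round below 0.6 rad), for 0.2 s.
2. the carrier is lifted clear of the mat, not yet turned (height (world z) of carrier above 0.018 m and angle between the y axis of carrier and the y axis of mat, either way round below 0.7 rad and contact force between the fingers and carrier above 1 N), for 0.1 s.
At the end, for the whole second after the job is handed in: Held still by the handle: underside 60-170 mm above the counter, within 50 mm of the mat's middle, ears to the striped edge within 0.17 rad, level within 0.09 rad; ball within 14 mm of the dish's centre; pin home in both ears (tip under 16 mm above the carrier's underside), pin and dish untouched (height (world z) of carrier between 0.06 and 0.17 m and horizontal distance between carrier and mat below 0.05 m and angle between the y axis of carrier and the x axis of mat, either way round below 0.17 rad and x of ear_hole in the frame of mat above 0.03 m and angle between carrier's own z axis and vertical below 0.09 rad and angle between dish's own z axis and vertical below 0.11 rad and horizontal distance between ball_center and dish_center below 0.014 m and distance between ball_center and dish_center below 0.03 m and z of pin_tip in the frame of carrier below 0.016 m and horizontal distance between each of pin_tip, ear_hole and carrier_hole below 0.008 m and angle between pin's own z axis and vertical below 0.3 rad and contact force between the fingers and carrier above 1 N and contact force between the fingers and pin below 0.1 N and contact force between the arm and dish below 0.1 N and linear speed of carrier below 0.04 m/s and angular speed of carrier below 0.1 rad/s); the arm keeps its last pose, push and grip.
It fails at once if the ball rolls away from the middle of the dish (more than 30 mm) (horizontal distance between ball_center and dish_center above 0.03 m).
It fails at once if the robot touches the ball (contact force between the arm and ball above 0.3 N).
It fails at once if the carrier is tilted by more than 0.3 rad (angle between carrier's own z axis and vertical above 0.3 rad).
It fails at once if the jar, the mug or the mouse is moved by more than 30 mm (distance of any of jar, mug, mouse from where it was at the start of the episode above 0.03 m).
It also fails if it takes over 70 s, if anything falls off the work surface, if the arm or the gripper's body presses on something with over 40 N, if the wrist force passes 120 N, or if a joint passes its speed limit or range.

## Working session

There is one attempt and no reset: what is moved stays moved. The work goes in short steps, Python scripts to look and compute and a shell command to move; the robot and the scene stay as the last step left them, time stands still between calls to the robot, and variables do not carry over. Pictures are saved under pics/ and viewed, at most 10 in all, crops included, and the job is handed in when it is done.

```bash
ls; mkdir -p pics; python3 - <<'E'
from station import ctrl
import cv2,numpy as np,pickle
for n in("top","side"):
    c=ctrl.camera(n); cv2.imwrite(f"pics/{n}0.png",c["img"][:,:,::-1]); pickle.dump(c,open(f"{n}0.pkl","wb")); print(n,c["mtx"],c["R"],c["t"])
s=ctrl.get_state(); print(s["t"],s["tool_pos"],s["ee_rot"],s["finger_gap"])
E
```

```text
pics
top [[537.91611265   0.         282.09855287]
 [  0.         537.91611265 203.27993608]
 [  0.           0.           1.        ]] [[-0.00590992 -0.99997395  0.00414413]
 [-0.99206879  0.00534275 -0.12558254]
 [ 0.12555712 -0.00485344 -0.99207452]] [-0.01760016  0.53472574  1.1512945 ]
side [[451.10298477   0.         283.98339235]
 [  0.         451.10298477 213.35792196]
 [  0.           0.           1.        ]] [[ 0.91933408 -0.39332092 -0.01111309]
 [-0.27000409 -0.61004984 -0.74494093]
 [ 0.28622131  0.68785016 -0.66703787]] [-0.49079558  0.20132457  0.8137911 ]
0.1 [0.16893576 0.60137725 0.23060265] [[-9.62734790e-01  2.70447125e-01 -2.77561619e-04]
 [ 2.70447259e-01  9.62733985e-01 -1.24675579e-03]
 [-6.99635147e-05 -1.27536095e-03 -9.99999184e-01]] 0.08572529218242403
```

View pics/top0.png

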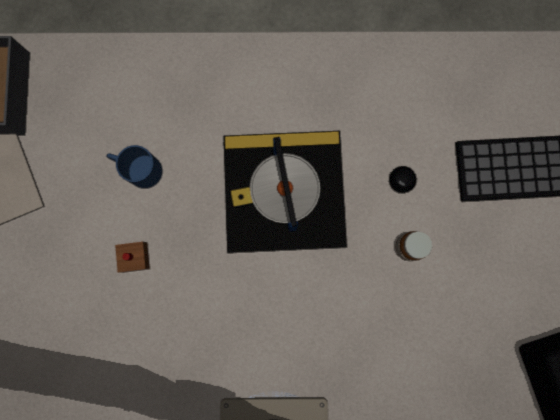

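View pics/side0.png

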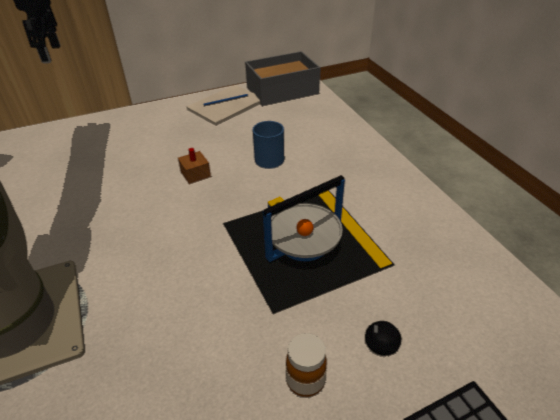

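Top view: mat spans about (224–347, 131–252), with the stripe on top. The ear hole is near (241,197), the handle runs (278,140)–(292,226), and the pin head is near (128,257). Next I enlarge and measure.

```bash
cat > h.py <<'E'
import numpy as np,cv2,pickle
def ray(c,u,v,z):
    "world point on pixel ray at world height z"
    d=c["R"].T@np.linalg.solve(c["mtx"],[u,v,1.]); o=-c["R"].T@c["t"]
    return o+d*(z-o[2])/d[2]
def proj(c,X):
    p=c["mtx"]@(c["R"]@np.asarray(X)+c["t"]); return p[:2]/p[2]
def cen(m,box):
    u0,v0,u1,v1=box; v,u=np.nonzero(m[v0:v1,u0:u1]); return u.mean()+u0,v.mean()+v0,len(u)
def crop(c,box,k,f):
    u0,v0,u1,v1=box; cv2.imwrite(f,cv2.resize(c["img"][v0:v1,u0:u1,::-1],None,fx=k,fy=k,interpolation=cv2.INTER_CUBIC))
E
python3 - <<'E'
from h import *
t=pickle.load(open("top0.pkl","rb")); s=pickle.load(open("side0.pkl","rb"))
a=t["img"][205:275,100:170];b=t["img"][130:235,222:350]
A=cv2.resize(t["img"][237:277,108:158],None,fx=6,fy=6,interpolation=cv2.INTER_CUBIC)
B=cv2.resize(t["img"][128:256,220:352],None,fx=4.5,fy=4.5,interpolation=cv2.INTER_CUBIC)
S=np.zeros((576,794,3),np.uint8); S[:B.shape[0],:B.shape[1]]=B; 
A=cv2.resize(A,(195,156)); S[:156,596:791]=A
C=cv2.resize(s["img"][140:190,175:220],None,fx=4,fy=4,interpolation=cv2.INTER_CUBIC); S[170:370,600:780]=C
C=cv2.resize(s["img"][190:220,262:292],None,fx=6,fy=6,interpolation=cv2.INTER_CUBIC); S[380:560,600:780]=C
cv2.imwrite("pics/z.png",np.clip(S[:,:,::-1]*1.5,0,255))
for c,box,z in((t,(110,240,150,275),.077),(s,(180,140,215,175),.061)):
    r=c["img"].astype(int); m=(r[:,:,0]>90)&(r[:,:,1]<r[:,:,0]*.3)
    u,v,n=cen(m,box); print("red",u,v,n,ray(c,u,v,z))
h=cv2.cvtColor(t["img"],cv2.COLOR_RGB2HSV); y=(h[:,:,0]>18)&(h[:,:,0]<32)&(h[:,:,1]>140)&(h[:,:,2]>70)
for box,z in(((228,180,256,212),.045),((220,128,345,152),.003)):
    u,v,n=cen(y,box); print("yel",u,v,n,ray(t,u,v,z))
    vv,uu=np.nonzero(y[box[1]:box[3],box[0]:box[2]]); print(cv2.minAreaRect(np.c_[uu+box[0],vv+box[1]].astype(np.float32)))
for u,v in((224,136),(340,131),(347,247),(228,252)): print(ray(t,u,v,.003))
d=t["depth"]
# handle points by depth
V,U=np.nonzero(d>0); D=d[V,U]
P=(np.linalg.solve(t["mtx"],np.c_[U,V,np.ones(len(U))].T)*D).T-t["t"]; P=P@t["R"]
k=(P[:,2]>.115)&(P[:,2]<.16)&(U>220)&(U<350)&(V>120)&(V<250); Q=P[k]
print("handle",len(Q),Q.mean(0),Q.min(0),Q.max(0)); w=np.linalg.svd((Q-Q.mean(0))[:,:2],full_matrices=False); print(w[2][0],w[1]/len(Q)**.5)
pr=(Q-Q.mean(0))[:,:2]@w[2][0]; print(pr.min(),pr.max(),np.median(Q,0))
k=(P[:,2]>.068)&(P[:,2]<.09)&(U>110)&(U<150)&(V>240)&(V<275); print("pinhead",k.sum(),P[k].mean(0))
E
```

```text
red 125.42857142857143 256.17857142857144 28 [0.41929203 0.3082162  0.077     ]
red 190.8 149.4 10 [0.42342056 0.32847516 0.061     ]
yel 240.79151943462898 196.38162544169612 283 [0.54887083 0.06959111 0.045     ]
((240.78846740722656, 196.4423065185547), (16.08152198791504, 18.63102912902832), 78.69007110595703)
yel 281.5464767616192 139.48950524737631 1334 [ 0.68608572 -0.02037591  0.003     ]
((281.5019836425781, 139.5443878173828), (12.498771667480469, 113.55455780029297), 87.45519256591797)
[0.69492889 0.11169968 0.003     ]
[ 0.70541791 -0.15498074  0.003     ]
[ 0.43906972 -0.16548383  0.003     ]
[0.42944855 0.10073759 0.003     ]
handle 580 [ 0.56487201 -0.02686554  0.13991473] [ 0.4747276  -0.05023876  0.1155008 ] [ 0.65916977 -0.00217692  0.14566458]
[-0.98183408 -0.18974148] [0.05571032 0.00373427]
-0.09452395121858448 0.09106685653392775 [ 0.56420586 -0.0263984   0.14035853]
pinhead 49 [0.41915383 0.30647131 0.07513291][ WARN:0@0.103] global loadsave.cpp:1063 imwrite_ Unsupported depth image for selected encoder is fallbacked to CV_8U.
```

View pics/z.png

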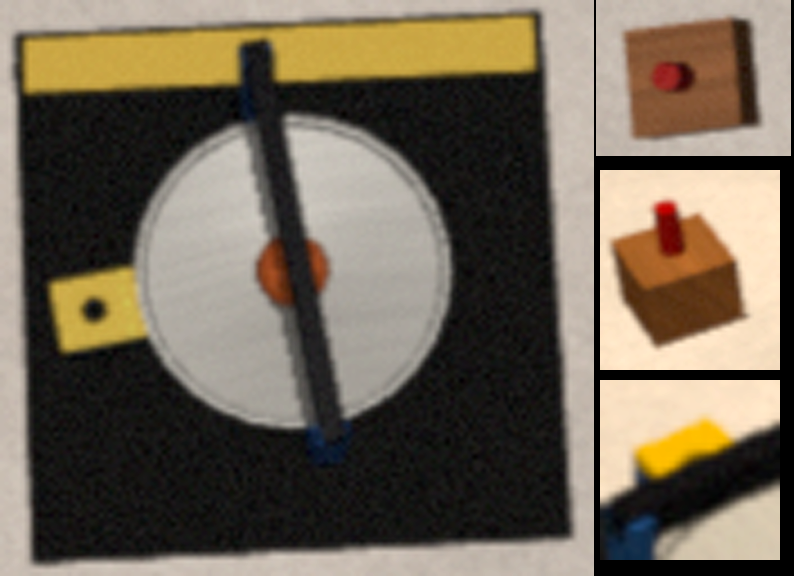

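```bash
cat >> h.py <<'E'
def go(x,y,z,yaw):
    "print shift (cm, tool axes) and rotvec to reach TCP x,y,z with tool y at yaw deg, pointing down"
    from station import ctrl
    from scipy.spatial.transform import Rotation as Ro
    s=ctrl.get_state(); R=np.array(s["ee_rot"]); a=np.radians(yaw)
    yv=np.array([np.cos(a),np.sin(a),0]); zv=np.array([0,0,-1.]); G=np.c_[np.cross(yv,zv),yv,zv]
    print("shift cm",np.round(R.T@(np.array([x,y,z])-s["tool_pos"])*100,2),"rotvec",np.round(Ro.from_matrix(R.T@G).as_rotvec(),3))
E
python3 - <<'E'
from h import *
t=pickle.load(open("top0.pkl","rb")); s=pickle.load(open("side0.pkl","rb"))
print("pin top",ray(t,125.9,256.4,.077)); print("pin side",ray(s,191.4,149.2,.077),ray(s,192.5,160.5,.047))
print("hole",ray(t,240.5,196.5,.045))
# block top face: side-view/ top-view corners
for q in((625,30),(744,18),(742,126),(636,136)): print(ray(t,108+(q[0]-596)/3.9-.4,237+q[1]/3.9-.4,.045))
d=t["depth"];V,U=np.mgrid[240:276,110:152].reshape(2,-1);D=d[V,U]
P=((np.linalg.solve(t["mtx"],np.c_[U,V,np.ones(len(U))].T)*D).T-t["t"])@t["R"]
Q=P[(P[:,2]>.038)&(P[:,2]<.05)][:,:2]; r=cv2.minAreaRect((Q*1000).astype(np.float32)); print("block",r)
go(.42,.306,.15,100.9)
E
```

```text
pin top [0.41882477 0.30721644 0.077     ]
pin side [0.42111815 0.30424271 0.077     ] [0.41836139 0.30043636 0.047     ]
hole [0.54861312 0.07022681 0.045     ]
[0.44591341 0.34053173 0.045     ]
[0.45217554 0.27491752 0.045     ]
[0.39278638 0.27447692 0.045     ]
[0.38766951 0.33256715 0.045     ]
block ((419.08599853515625, 307.2113342285156), (59.9046630859375, 61.60000991821289), 7.032659530639648)
shift cm [-32.16 -21.64   8.09] rotvec [-0.001 -0.    -0.464]
```

```bash
python3 -m jog '[{"x":-3,"y":-2,"z":0.8,"rz":-0.05},{"x":-8,"y":-5.4,"z":2,"rz":-0.12},{"x":-14,"y":-9.4,"z":3.5,"rz":-0.2},{"x":-20,"y":-13.4,"z":5,"rz":-0.29},{"x":-25,"y":-16.8,"z":6.3,"rz":-0.36},{"x":-29,"y":-19.5,"z":7.3,"rz":-0.42},{"x":-31.5,"y":-21,"z":8,"rz":-0.464},{"x":-32.1,"y":-21.6,"z":8.1,"rz":-0.464},{"x":-32.1,"y":-21.6,"z":8.1,"rz":-0.464},{"x":-32.1,"y":-21.6,"z":8.1,"rz":-0.464}]' 60; python3 - <<'E'
from h import *
go(.4195,.3065,.052,100.9)
from station import ctrl
c=ctrl.camera("top"); pickle.dump(c,open("t1.pkl","wb")); c=ctrl.camera("side"); crop(c,(130,90,270,200),5,"pics/s1.png")
E
```

```text
shift cm [-32.1  -21.59  17.89] rotvec [-0.001 -0.    -0.464]$[0]: bad value
```

View pics/s1.png

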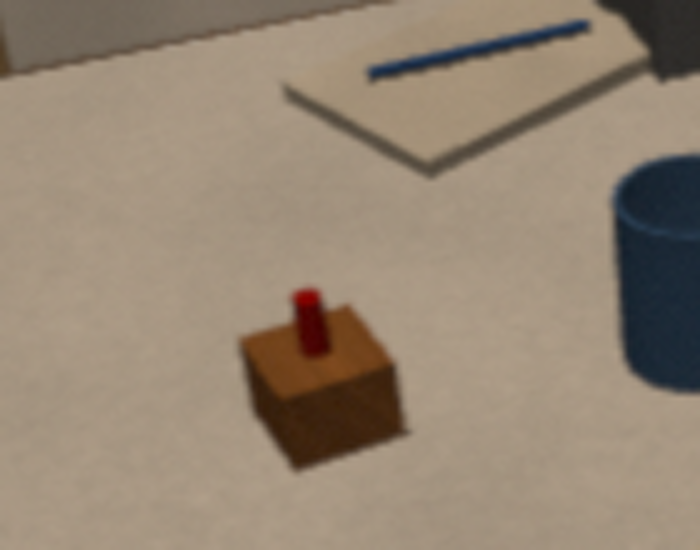

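The move was refused before starting; the arm hasn't moved. The picture shows the pin upright in its block. I'll write all six keys in each row.

```bash
python3 -m jog '[{"x":-3,"y":-2,"z":0.8,"rx":0,"ry":0,"rz":-0.05},{"x":-8,"y":-5.4,"z":2,"rx":0,"ry":0,"rz":-0.12},{"x":-14,"y":-9.4,"z":3.5,"rx":0,"ry":0,"rz":-0.2},{"x":-20,"y":-13.4,"z":5,"rx":0,"ry":0,"rz":-0.29},{"x":-25,"y":-16.8,"z":6.3,"rx":0,"ry":0,"rz":-0.36},{"x":-29,"y":-19.5,"z":7.3,"rx":0,"ry":0,"rz":-0.42},{"x":-31.5,"y":-21,"z":8,"rx":0,"ry":0,"rz":-0.464},{"x":-32.1,"y":-21.6,"z":8.1,"rx":0,"ry":0,"rz":-0.464},{"x":-32.1,"y":-21.6,"z":8.1,"rx":0,"ry":0,"rz":-0.464},{"x":-32.1,"y":-21.6,"z":8.1,"rx":0,"ry":0,"rz":-0.464}]' 60; python3 - <<'E'
from h import *
go(.4195,.3065,.052,100.9)
from station import ctrl
print(ctrl.get_state()["joint_positions"])
E
```

```text
t: 1.45
tool_pos: [0.4187, 0.3085, 0.1505]
ee_rot: [[-0.982, -0.191, -0.0], [-0.191, 0.982, 0.001], [-0.0, 0.001, -1.0]]
ft_force: [-0.0, 0.5, -0.2]
finger_gap: 0.0515
grasp_force: 0.0
shift cm [-0.04 -0.21  9.85] rotvec [0.001 0.    0.002]
[-47.7035358    9.29373255   6.92557147 105.85720579  -1.26819795
  64.8947707   60.67924682]
```

```bash
python3 -m jog '[{"x":0,"y":-0.2,"z":1,"rx":0,"ry":0,"rz":0},{"x":0,"y":-0.2,"z":3,"rx":0,"ry":0,"rz":0},{"x":0,"y":-0.2,"z":5,"rx":0,"ry":0,"rz":0},{"x":0,"y":-0.2,"z":7,"rx":0,"ry":0,"rz":0},{"x":0,"y":-0.2,"z":8.5,"rx":0,"ry":0,"rz":0},{"x":0,"y":-0.2,"z":9.3,"rx":0,"ry":0,"rz":0},{"x":0,"y":-0.2,"z":9.8,"rx":0,"ry":0,"rz":0},{"x":0,"y":-0.2,"z":9.8,"rx":0,"ry":0,"rz":0},{"x":0,"y":-0.2,"z":9.8,"rx":0,"ry":0,"rz":0},{"x":0,"y":-0.2,"z":9.8,"rx":0,"ry":0,"rz":0}]'; python3 -m jog '[{"x":0,"y":0,"z":0,"rx":0,"ry":0,"rz":0},{"x":0,"y":0,"z":0,"rx":0,"ry":0,"rz":0},{"x":0,"y":0,"z":0,"rx":0,"ry":0,"rz":0},{"x":0,"y":0,"z":0,"rx":0,"ry":0,"rz":0},{"x":0,"y":0,"z":0,"rx":0,"ry":0,"rz":0},{"x":0,"y":0,"z":0,"rx":0,"ry":0,"rz":0},{"x":0,"y":0,"z":0,"rx":0,"ry":0,"rz":0},{"x":0,"y":0,"z":0,"rx":0,"ry":0,"rz":0},{"x":0,"y":0,"z":0,"rx":0,"ry":0,"rz":0},{"x":0,"y":0,"z":0,"rx":0,"ry":0,"rz":0}]' 0
```

```text
t: 2.7
tool_pos: [0.4202, 0.3052, 0.0528]
ee_rot: [[-0.982, -0.189, 0.001], [-0.189, 0.982, 0.001], [-0.001, 0.0, -1.0]]
ft_force: [-0.1, -0.2, -0.4]
finger_gap: 0.0517
grasp_force: 0.0
t: 3.95
tool_pos: [0.42, 0.3065, 0.0529]
ee_rot: [[-0.982, -0.19, 0.001], [-0.19, 0.982, 0.002], [-0.001, 0.002, -1.0]]
ft_force: [-1.7, 5.1, 3.0]
finger_gap: 0.0141
grasp_force: 58.5
```

```bash
python3 -m jog '[{"x":0,"y":0,"z":-0.5,"rx":0,"ry":0,"rz":0},{"x":0,"y":0,"z":-1.5,"rx":0,"ry":0,"rz":0},{"x":0,"y":0,"z":-3,"rx":0,"ry":0,"rz":0},{"x":0,"y":0,"z":-5,"rx":0,"ry":0,"rz":0},{"x":0,"y":0,"z":-7,"rx":0,"ry":0,"rz":0},{"x":0,"y":0,"z":-8.5,"rx":0,"ry":0,"rz":0},{"x":0,"y":0,"z":-9.5,"rx":0,"ry":0,"rz":0},{"x":0,"y":0,"z":-10,"rx":0,"ry":0,"rz":0},{"x":0,"y":0,"z":-10,"rx":0,"ry":0,"rz":0},{"x":0,"y":0,"z":-10,"rx":0,"ry":0,"rz":0}]'; python3 - <<'E'
from h import *
from station import ctrl
go(.5475,.070,.12,100.9)
c=ctrl.camera("top"); pickle.dump(c,open("t2.pkl","wb")); d=ctrl.camera("side"); pickle.dump(d,open("s2.pkl","wb"))
p=ctrl.get_state()["tool_pos"]; print(p)
u,v=proj(d,p).astype(int); print(proj(d,p)); crop(d,(u-50,v-40,u+50,v+50),6,"pics/s2.png")
E
```

```text
t: 5.2
tool_pos: [0.4198, 0.3048, 0.1517]
ee_rot: [[-0.982, -0.189, -0.001], [-0.189, 0.982, -0.001], [0.001, -0.0, -1.0]]
ft_force: [-0.0, 0.5, -0.3]
finger_gap: 0.0138
grasp_force: 59.0
shift cm [ -8.11 -25.47   3.18] rotvec [-0.    -0.001 -0.   ]
[0.41979016 0.30486158 0.15180523]
[185.9787206  122.00758803]
```

View pics/s2.png

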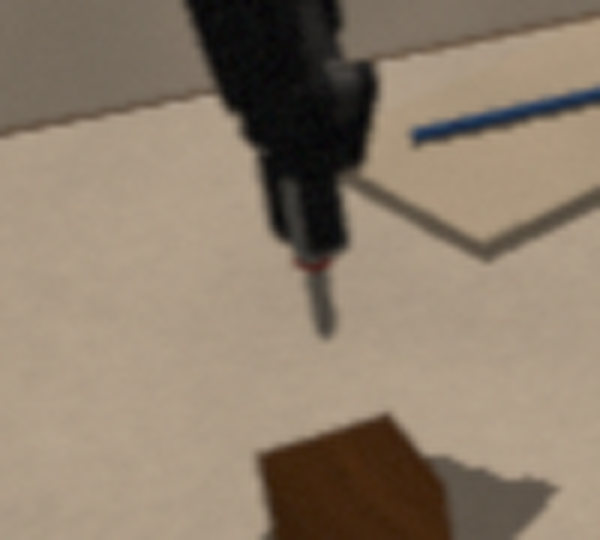

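```bash
python3 - <<'E'
from h import *
d=pickle.load(open("s2.pkl","rb"));t=pickle.load(open("t2.pkl","rb"));s=pickle.load(open("side0.pkl","rb"))
p=np.array([.4198,.3048])
print("tip ray",ray(d,188.9,137.6,.1095),"proj exp",proj(d,[*p,.1095]))
# same offset check: pin head seen by side cam in block vs top
print("side camera yellow ear far corners vs predicted")
x=np.array([.9818,.1897]);y=np.array([-.1897,.9818]);
H=np.array([.5486,.0702])
for a,b in((-17,19),(17,19),(-17,-10),(17,-10),(0,0)):
    q=[*(H+(a*x+b*y)/1000),.045]; print(a,b,proj(s,q),"crop",(proj(s,q)-[262,190]+.4)*6+[600,380])
print("block top corner side", [ (proj(s,[.419+.03*i*np.cos(.123)-.03*j*np.sin(.123),.307+.03*i*np.sin(.123)+.03*j*np.cos(.123),.045])-[175,140]+.4)*4+[600,170] for i in(-1,1) for j in(-1,1)])
E
```

```text
tip ray [0.42019764 0.30513156 0.1095    ] proj exp [188.77054935 137.70627766]
side camera yellow ear far corners vs predicted
-17 19 [266.15208974 201.06671005] crop [627.31253844 448.80026028]
17 19 [278.99964368 195.44220966] crop [704.39786209 415.05325799]
-17 -10 [273.33752459 208.18235735] crop [670.42514757 491.4941441 ]
17 -10 [286.3172719  202.35494931] crop [748.30363141 456.52969588]
0 0 [277.34277858 202.80075096] crop [694.45667149 459.20450578]
block top corner side [array([642.04760082, 290.04524548]), array([607.23139698, 240.93496519]), array([734.49963373, 259.99918016]), array([697.21930974, 212.85601872])]
```

```bash
python3 -m jog '[{"x":-0.8,"y":-2.5,"z":0.3,"rx":0,"ry":0,"rz":0},{"x":-2,"y":-6.2,"z":0.8,"rx":0,"ry":0,"rz":0},{"x":-3.5,"y":-10.8,"z":1.3,"rx":0,"ry":0,"rz":0},{"x":-5,"y":-15.4,"z":2,"rx":0,"ry":0,"rz":0},{"x":-6.5,"y":-20,"z":2.5,"rx":0,"ry":0,"rz":0},{"x":-7.6,"y":-23.5,"z":3,"rx":0,"ry":0,"rz":0},{"x":-8.2,"y":-25.2,"z":3.2,"rx":0,"ry":0,"rz":0},{"x":-8.34,"y":-25.6,"z":3.2,"rx":0,"ry":0,"rz":0},{"x":-8.34,"y":-25.6,"z":4.3,"rx":0,"ry":0,"rz":0},{"x":-8.34,"y":-25.6,"z":5.2,"rx":0,"ry":0,"rz":0}]'; python3 - <<'E'
from h import *
from station import ctrl
go(.55,.069,.097,100.9)
c=ctrl.camera("top"); pickle.dump(c,open("t3.pkl","wb")); d=ctrl.camera("side"); pickle.dump(d,open("s3.pkl","wb"))
p=ctrl.get_state()["tool_pos"]; print(p,"tip proj",proj(d,[p[0],p[1],p[2]-.042]),proj(c,[p[0],p[1],p[2]-.042]))
S=np.zeros((450,800,3),np.uint8)
k=lambda c,b:cv2.resize(c["img"][b[1]:b[3],b[0]:b[2],::-1],None,fx=8,fy=8,interpolation=cv2.INTER_CUBIC)
S[:400,:400]=k(d,(252,170,302,220)); S[:400,400:]=k(c,(220,170,270,220)); cv2.imwrite("pics/z3.png",cv2.convertScaleAbs(S,alpha=1.5))
E
```

```text
t: 6.55
tool_pos: [0.5496, 0.0706, 0.0993]
ee_rot: [[-0.982, -0.191, -0.001], [-0.191, 0.982, 0.0], [0.001, 0.001, -1.0]]
ft_force: [-0.2, -0.2, 0.1]
finger_gap: 0.0141
grasp_force: 59.0
shift cm [-0.01 -0.17  0.23] rotvec [ 0.001 -0.001  0.002]
[0.54909674 0.07020762 0.09879436] tip proj [277.43883194 198.61520566] [240.11399957 195.52556597]
```

View pics/z3.png

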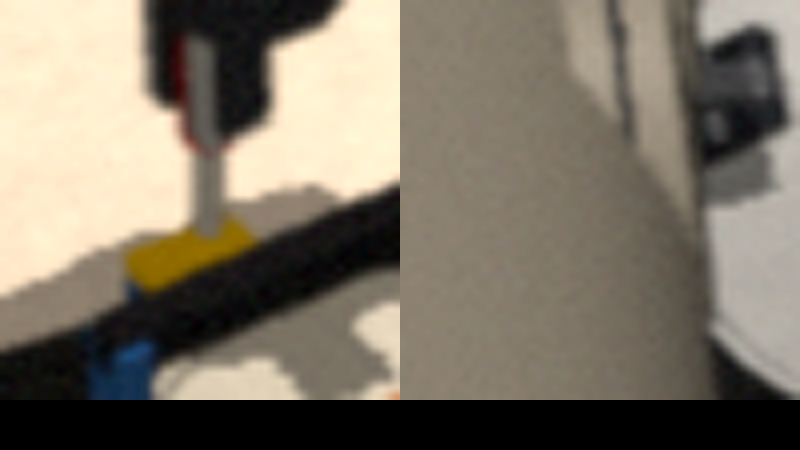

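```bash
python3 - <<'E'
from h import *
s=pickle.load(open("s3.pkl","rb"))
x=np.array([.9818,.1897]);y=np.array([-.1897,.9818])
L=ray(s,267.4,201.06,.045)[:2];R=ray(s,280.3,196.8,.045)[:2]
print(L,R,np.linalg.norm(R-L),np.degrees(np.arctan2(*(R-L)[::-1]))); print("hole est",(L+R)/2-.019*y, L+.017*x-.019*y,R-.017*x-.019*y)
print("tip",ray(s,277.4,199.1,.0565))
E
```

```text
[0.53082889 0.08453517] [0.56250381 0.08652887] 0.03173759766230761 3.6015892792216606
hole est [0.55027065 0.06687782] [0.55112379 0.06910587] [0.54941751 0.06464977]
tip [0.54851988 0.06905409 0.0565    ]
```

```bash
python3 -m jog '[{"x":-0.04,"y":-0.1,"z":0,"rx":0,"ry":0,"rz":0},{"x":-0.04,"y":-0.1,"z":0.2,"rx":0,"ry":0,"rz":0},{"x":-0.04,"y":-0.1,"z":0.5,"rx":0,"ry":0,"rz":0},{"x":-0.04,"y":-0.1,"z":0.8,"rx":0,"ry":0,"rz":0},{"x":-0.04,"y":-0.1,"z":1.0,"rx":0,"ry":0,"rz":0},{"x":-0.04,"y":-0.1,"z":1.2,"rx":0,"ry":0,"rz":0},{"x":-0.04,"y":-0.1,"z":1.35,"rx":0,"ry":0,"rz":0},{"x":-0.04,"y":-0.1,"z":1.5,"rx":0,"ry":0,"rz":0},{"x":-0.04,"y":-0.1,"z":1.5,"rx":0,"ry":0,"rz":0},{"x":-0.04,"y":-0.1,"z":1.5,"rx":0,"ry":0,"rz":0}]'
```

```text
t: 7.9
tool_pos: [0.5509, 0.0685, 0.0854]
ee_rot: [[-0.982, -0.189, 0.0], [-0.189, 0.982, 0.0], [-0.0, 0.0, -1.0]]
ft_force: [1.5, 0.4, -0.5]
finger_gap: 0.0139
grasp_force: 59.0
```

```bash
python3 -m jog '[{"x":0,"y":0,"z":0.1,"rx":0,"ry":0,"rz":0},{"x":0,"y":0,"z":0.2,"rx":0,"ry":0,"rz":0},{"x":0,"y":0,"z":0.3,"rx":0,"ry":0,"rz":0},{"x":0,"y":0,"z":0.4,"rx":0,"ry":0,"rz":0},{"x":0,"y":0,"z":0.5,"rx":0,"ry":0,"rz":0},{"x":0,"y":0,"z":0.6,"rx":0,"ry":0,"rz":0},{"x":0,"y":0,"z":0.7,"rx":0,"ry":0,"rz":0},{"x":0,"y":0,"z":0.8,"rx":0,"ry":0,"rz":0},{"x":0,"y":0,"z":0.8,"rx":0,"ry":0,"rz":0},{"x":0,"y":0,"z":0.8,"rx":0,"ry":0,"rz":0}]'
```

```text
t: 9.15
tool_pos: [0.5509, 0.0685, 0.0773]
ee_rot: [[-0.982, -0.189, -0.0], [-0.189, 0.982, 0.0], [0.0, 0.0, -1.0]]
ft_force: [-0.5, -0.8, -1.5]
finger_gap: 0.0144
grasp_force: 59.0
```

```bash
python3 -m jog '[{"x":0,"y":0,"z":0.15,"rx":0,"ry":0,"rz":0},{"x":0,"y":0,"z":0.3,"rx":0,"ry":0,"rz":0},{"x":0,"y":0,"z":0.5,"rx":0,"ry":0,"rz":0},{"x":0,"y":0,"z":0.7,"rx":0,"ry":0,"rz":0},{"x":0,"y":0,"z":0.9,"rx":0,"ry":0,"rz":0},{"x":0,"y":0,"z":1.1,"rx":0,"ry":0,"rz":0},{"x":0,"y":0,"z":1.3,"rx":0,"ry":0,"rz":0},{"x":0,"y":0,"z":1.4,"rx":0,"ry":0,"rz":0},{"x":0,"y":0,"z":1.4,"rx":0,"ry":0,"rz":0},{"x":0,"y":0,"z":1.4,"rx":0,"ry":0,"rz":0}]'
```

```text
t: 10.4
tool_pos: [0.5509, 0.0685, 0.0632]
ee_rot: [[-0.982, -0.189, 0.0], [-0.189, 0.982, 0.0], [-0.0, 0.0, -1.0]]
ft_force: [-1.0, -0.1, -1.1]
finger_gap: 0.0138
grasp_force: 58.9
```

Going in freely; down to home.

```bash
python3 -m jog '[{"x":0,"y":0,"z":0.15,"rx":0,"ry":0,"rz":0},{"x":0,"y":0,"z":0.3,"rx":0,"ry":0,"rz":0},{"x":0,"y":0,"z":0.45,"rx":0,"ry":0,"rz":0},{"x":0,"y":0,"z":0.6,"rx":0,"ry":0,"rz":0},{"x":0,"y":0,"z":0.7,"rx":0,"ry":0,"rz":0},{"x":0,"y":0,"z":0.8,"rx":0,"ry":0,"rz":0},{"x":0,"y":0,"z":0.9,"rx":0,"ry":0,"rz":0},{"x":0,"y":0,"z":0.95,"rx":0,"ry":0,"rz":0},{"x":0,"y":0,"z":0.95,"rx":0,"ry":0,"rz":0},{"x":0,"y":0,"z":0.95,"rx":0,"ry":0,"rz":0}]'
```

```text
t: 11.65
tool_pos: [0.5509, 0.0686, 0.0537]
ee_rot: [[-0.982, -0.189, 0.0], [-0.189, 0.982, 0.0], [-0.0, 0.0, -1.0]]
ft_force: [-1.9, 2.4, -0.5]
finger_gap: 0.0141
grasp_force: 59.0
```

```bash
python3 -m jog '[{"x":0,"y":0,"z":0,"rx":0,"ry":0,"rz":0},{"x":0,"y":0,"z":0,"rx":0,"ry":0,"rz":0},{"x":0,"y":0,"z":0,"rx":0,"ry":0,"rz":0},{"x":0,"y":0,"z":0,"rx":0,"ry":0,"rz":0},{"x":0,"y":0,"z":0,"rx":0,"ry":0,"rz":0},{"x":0,"y":0,"z":0,"rx":0,"ry":0,"rz":0},{"x":0,"y":0,"z":0,"rx":0,"ry":0,"rz":0},{"x":0,"y":0,"z":0,"rx":0,"ry":0,"rz":0},{"x":0,"y":0,"z":0,"rx":0,"ry":0,"rz":0},{"x":0,"y":0,"z":0,"rx":0,"ry":0,"rz":0}]' 50; python3 -m jog '[{"x":0,"y":0,"z":-0.5,"rx":0,"ry":0,"rz":0},{"x":0,"y":0,"z":-2,"rx":0,"ry":0,"rz":0},{"x":0,"y":0,"z":-4,"rx":0,"ry":0,"rz":0},{"x":0,"y":0,"z":-6,"rx":0,"ry":0,"rz":0},{"x":0,"y":0,"z":-8,"rx":0,"ry":0,"rz":0},{"x":0,"y":0,"z":-10,"rx":0,"ry":0,"rz":0},{"x":0,"y":0,"z":-12,"rx":0,"ry":0,"rz":0},{"x":0,"y":0,"z":-13.3,"rx":0,"ry":0,"rz":0},{"x":0,"y":0,"z":-13.6,"rx":0,"ry":0,"rz":0},{"x":0,"y":0,"z":-13.6,"rx":0,"ry":0,"rz":0}]'; python3 - <<'E'
from h import *
from station import ctrl
c=ctrl.camera("top"); pickle.dump(c,open("t4.pkl","wb")); d=ctrl.camera("side"); pickle.dump(d,open("s4.pkl","wb"))
S=np.zeros((560,800,3),np.uint8)
k=lambda c,b,f:cv2.resize(c["img"][b[1]:b[3],b[0]:b[2],::-1],None,fx=f,fy=f,interpolation=cv2.INTER_CUBIC)
S[:480,:480]=k(d,(240,160,360,280),4); S[:480,480:780]=k(c,(220,130,295,250),4); cv2.imwrite("pics/z4.png",cv2.convertScaleAbs(S,alpha=1.3))
go(.566,-.028,.19,100.9)
E
```

```text
t: 12.9
tool_pos: [0.5509, 0.0685, 0.0538]
ee_rot: [[-0.982, -0.189, 0.0], [-0.189, 0.982, 0.0], [-0.0, 0.0, -1.0]]
ft_force: [-0.1, 0.6, 0.4]
finger_gap: 0.0427
grasp_force: 0.0
t: 14.15
tool_pos: [0.5507, 0.0685, 0.1896]
ee_rot: [[-0.982, -0.189, -0.0], [-0.189, 0.982, 0.0], [0.0, 0.0, -1.0]]
ft_force: [-0.7, 1.3, -0.0]
finger_gap: 0.0422
grasp_force: 0.0
shift cm [ 0.3  -9.76 -0.09] rotvec [-0.    -0.001 -0.   ]
```

View pics/z4.png

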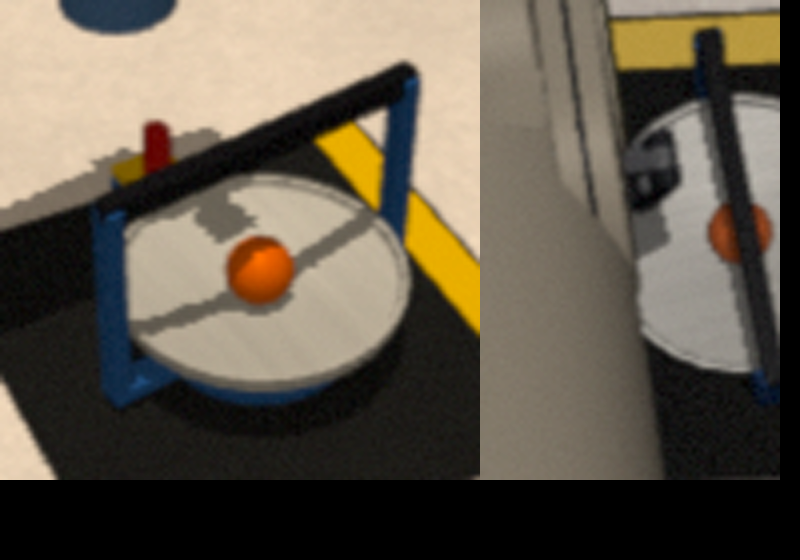

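Pin is home (red head sits on the yellow ear at (155,150)), ball centred. Moving to the handle.

```bash
python3 -m jog '[{"x":0,"y":-1,"z":0,"rx":0,"ry":0,"rz":0},{"x":0,"y":-3,"z":0,"rx":0,"ry":0,"rz":0},{"x":0.1,"y":-5.5,"z":0,"rx":0,"ry":0,"rz":0},{"x":0.1,"y":-8,"z":0,"rx":0,"ry":0,"rz":0},{"x":0.1,"y":-9.4,"z":0,"rx":0,"ry":0,"rz":0},{"x":0.1,"y":-9.8,"z":0.5,"rx":0,"ry":0,"rz":0},{"x":0.1,"y":-9.8,"z":1.5,"rx":0,"ry":0,"rz":0},{"x":0.1,"y":-9.8,"z":2.5,"rx":0,"ry":0,"rz":0},{"x":0.1,"y":-9.8,"z":2.5,"rx":0,"ry":0,"rz":0},{"x":0.1,"y":-9.8,"z":2.5,"rx":0,"ry":0,"rz":0}]'; python3 - <<'E'
from h import *
from station import ctrl
d=ctrl.camera("side"); pickle.dump(d,open("s5.pkl","wb"))
crop(d,(240,130,360,270),4,"pics/z5.png")
go(.5685,-.028,.116,100.9)
E
```

```text
t: 15.5
tool_pos: [0.5685, -0.0276, 0.1649]
ee_rot: [[-0.982, -0.19, 0.0], [-0.19, 0.982, 0.0], [-0.0, 0.0, -1.0]]
ft_force: [0.0, 0.4, 0.6]
finger_gap: 0.0426
grasp_force: 0.0
shift cm [ 0.02 -0.03  4.91] rotvec [0. 0. 0.]
```

View pics/z5.png

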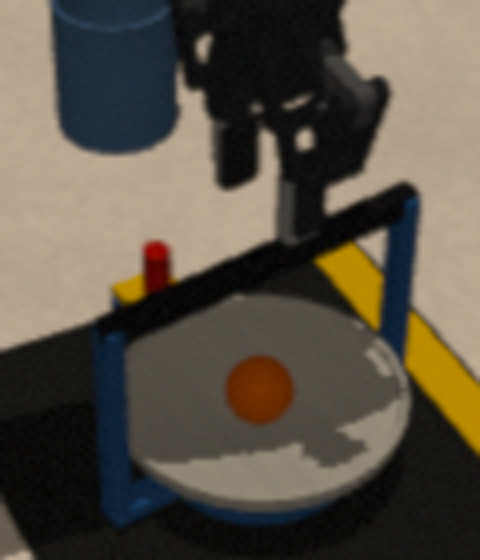

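Fingertips near (235,185) and (297,240) straddle the bar's middle line. Descending.

```bash
python3 -m jog '[{"x":0,"y":0,"z":0.5,"rx":0,"ry":0,"rz":0},{"x":0,"y":0,"z":1.1,"rx":0,"ry":0,"rz":0},{"x":0,"y":0,"z":1.8,"rx":0,"ry":0,"rz":0},{"x":0,"y":0,"z":2.5,"rx":0,"ry":0,"rz":0},{"x":0,"y":0,"z":3.2,"rx":0,"ry":0,"rz":0},{"x":0,"y":0,"z":3.9,"rx":0,"ry":0,"rz":0},{"x":0,"y":0,"z":4.5,"rx":0,"ry":0,"rz":0},{"x":0,"y":0,"z":4.9,"rx":0,"ry":0,"rz":0},{"x":0,"y":0,"z":4.9,"rx":0,"ry":0,"rz":0},{"x":0,"y":0,"z":4.9,"rx":0,"ry":0,"rz":0}]'; python3 - <<'E'
from h import *
from station import ctrl
d=ctrl.camera("side"); crop(d,(240,130,360,270),4,"pics/z6.png")
E
```

```text
t: 16.8
tool_pos: [0.5686, -0.0279, 0.116]
ee_rot: [[-0.982, -0.189, 0.0], [-0.189, 0.982, 0.0], [-0.0, 0.0, -1.0]]
ft_force: [-0.6, -0.4, -0.2]
finger_gap: 0.0428
grasp_force: 0.0
```

View pics/z6.png

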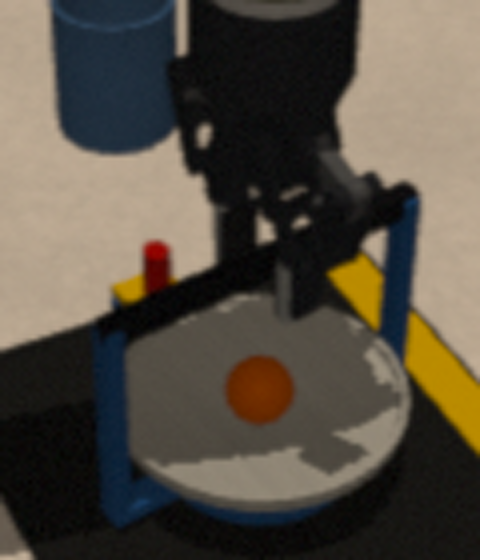

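Fingers straddle the bar, the front tip at (288,315). Closing in two steps.

```bash
python3 -m jog '[{"x":0,"y":0,"z":0,"rx":0,"ry":0,"rz":0},{"x":0,"y":0,"z":0,"rx":0,"ry":0,"rz":0},{"x":0,"y":0,"z":0,"rx":0,"ry":0,"rz":0},{"x":0,"y":0,"z":0,"rx":0,"ry":0,"rz":0},{"x":0,"y":0,"z":0,"rx":0,"ry":0,"rz":0},{"x":0,"y":0,"z":0,"rx":0,"ry":0,"rz":0},{"x":0,"y":0,"z":0,"rx":0,"ry":0,"rz":0},{"x":0,"y":0,"z":0,"rx":0,"ry":0,"rz":0},{"x":0,"y":0,"z":0,"rx":0,"ry":0,"rz":0},{"x":0,"y":0,"z":0,"rx":0,"ry":0,"rz":0}]' 18; python3 -m jog '[{"x":0,"y":0,"z":0,"rx":0,"ry":0,"rz":0},{"x":0,"y":0,"z":0,"rx":0,"ry":0,"rz":0},{"x":0,"y":0,"z":0,"rx":0,"ry":0,"rz":0},{"x":0,"y":0,"z":0,"rx":0,"ry":0,"rz":0},{"x":0,"y":0,"z":0,"rx":0,"ry":0,"rz":0},{"x":0,"y":0,"z":0,"rx":0,"ry":0,"rz":0},{"x":0,"y":0,"z":0,"rx":0,"ry":0,"rz":0},{"x":0,"y":0,"z":0,"rx":0,"ry":0,"rz":0},{"x":0,"y":0,"z":0,"rx":0,"ry":0,"rz":0},{"x":0,"y":0,"z":0,"rx":0,"ry":0,"rz":0}]' 0
```

```text
t: 18.1
tool_pos: [0.5685, -0.0277, 0.1159]
ee_rot: [[-0.982, -0.189, 0.0], [-0.189, 0.982, 0.0], [-0.0, 0.0, -1.0]]
ft_force: [-1.2, 3.0, 2.1]
finger_gap: 0.0156
grasp_force: 1.6
t: 19.35
tool_pos: [0.5683, -0.028, 0.1157]
ee_rot: [[-0.982, -0.189, -0.0], [-0.189, 0.982, -0.0], [0.0, 0.0, -1.0]]
ft_force: [0.5, 2.5, -2.3]
finger_gap: 0.0112
grasp_force: 59.1
```

```bash
python3 -m jog '[{"x":0,"y":0,"z":-0.1,"rx":0,"ry":0,"rz":0},{"x":0,"y":0,"z":-0.3,"rx":0,"ry":0,"rz":0},{"x":0,"y":0,"z":-0.7,"rx":0,"ry":0,"rz":0},{"x":0,"y":0,"z":-1.2,"rx":0,"ry":0,"rz":0},{"x":0,"y":0,"z":-1.7,"rx":0,"ry":0,"rz":0},{"x":0,"y":0,"z":-2.2,"rx":0,"ry":0,"rz":0},{"x":0,"y":0,"z":-2.6,"rx":0,"ry":0,"rz":0},{"x":0,"y":0,"z":-2.9,"rx":0,"ry":0,"rz":0},{"x":0,"y":0,"z":-3,"rx":0,"ry":0,"rz":0},{"x":0,"y":0,"z":-3,"rx":0,"ry":0,"rz":0}]'; python3 - <<'E'
from h import *
from station import ctrl
d=ctrl.camera("side"); crop(d,(230,110,370,260),4,"pics/z7.png"); print(ctrl.get_state()["moment"])
E
```

```text
t: 20.6
tool_pos: [0.5684, -0.0279, 0.1457]
ee_rot: [[-0.982, -0.189, -0.0], [-0.189, 0.982, 0.0], [0.0, 0.0, -1.0]]
ft_force: [-0.4, 0.2, -6.9]
finger_gap: 0.0108
grasp_force: 58.4
[-0.07580642  0.00335879  0.03250154]
```

View pics/z7.png

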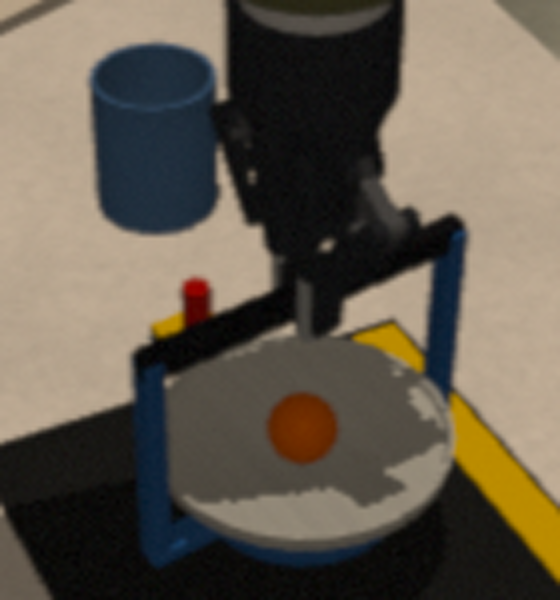

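Carrier hangs level, ball in the middle, pin still in. Lift on, then turn smoothly.

```bash
python3 -m jog '[{"x":0,"y":0,"z":-0.2,"rx":0,"ry":0,"rz":0},{"x":0,"y":0,"z":-0.7,"rx":0,"ry":0,"rz":0},{"x":0,"y":0,"z":-1.5,"rx":0,"ry":0,"rz":0},{"x":0,"y":0,"z":-2.5,"rx":0,"ry":0,"rz":0},{"x":0,"y":0,"z":-3.6,"rx":0,"ry":0,"rz":0},{"x":0,"y":0,"z":-4.7,"rx":0,"ry":0,"rz":0},{"x":0,"y":0,"z":-5.7,"rx":0,"ry":0,"rz":0},{"x":0,"y":0,"z":-6.4,"rx":0,"ry":0,"rz":0},{"x":0,"y":0,"z":-6.7,"rx":0,"ry":0,"rz":0},{"x":0,"y":0,"z":-6.7,"rx":0,"ry":0,"rz":0}]'; python3 -m jog '[{"x":0,"y":0,"z":0,"rx":0,"ry":0,"rz":0.01},{"x":0,"y":0,"z":0,"rx":0,"ry":0,"rz":0.03},{"x":0,"y":0,"z":0,"rx":0,"ry":0,"rz":0.06},{"x":0,"y":0,"z":0,"rx":0,"ry":0,"rz":0.1},{"x":0,"y":0,"z":0,"rx":0,"ry":0,"rz":0.15},{"x":0,"y":0,"z":0,"rx":0,"ry":0,"rz":0.2},{"x":0,"y":0,"z":0,"rx":0,"ry":0,"rz":0.25},{"x":0,"y":0,"z":0,"rx":0,"ry":0,"rz":0.3},{"x":0,"y":0,"z":0,"rx":0,"ry":0,"rz":0.35},{"x":0,"y":0,"z":0,"rx":0,"ry":0,"rz":0.4}]'; python3 - <<'E'
from h import *
from station import ctrl
c=ctrl.camera("side"); h=cv2.cvtColor(c["img"],cv2.COLOR_RGB2HSV)
o=(h[:,:,0]>4)&(h[:,:,0]<16)&(h[:,:,1]>200)&(h[:,:,2]>60); u,v,n=cen(o,(230,100,370,290)); print("ball",n,u,v)
p=ctrl.get_state()["tool_pos"]; print(ray(c,u,v,p[2]+.017-.076-.0)) ; print(p)
E
```

```text
t: 21.9
tool_pos: [0.5684, -0.0279, 0.2127]
ee_rot: [[-0.982, -0.189, -0.0], [-0.189, 0.982, 0.0], [0.0, 0.0, -1.0]]
ft_force: [0.3, 1.3, -7.2]
finger_gap: 0.011
grasp_force: 58.4
t: 23.15
tool_pos: [0.5684, -0.0279, 0.2127]
ee_rot: [[-0.977, 0.211, -0.0], [0.211, 0.977, 0.0], [0.0, 0.0, -1.0]]
ft_force: [0.3, 0.2, -6.8]
finger_gap: 0.0111
grasp_force: 58.4
ball 252 305.47222222222223 189.53968253968253
[ 0.56506877 -0.03427189  0.15371748]
[ 0.56837944 -0.02790213  0.21271748]
```

```bash
python3 -m jog '[{"x":0,"y":0,"z":0,"rx":0,"ry":0,"rz":0.05},{"x":0,"y":0,"z":0,"rx":0,"ry":0,"rz":0.11},{"x":0,"y":0,"z":0,"rx":0,"ry":0,"rz":0.18},{"x":0,"y":0,"z":0,"rx":0,"ry":0,"rz":0.25},{"x":0,"y":0,"z":0,"rx":0,"ry":0,"rz":0.32},{"x":0,"y":0,"z":0,"rx":0,"ry":0,"rz":0.39},{"x":0,"y":0,"z":0,"rx":0,"ry":0,"rz":0.46},{"x":0,"y":0,"z":0,"rx":0,"ry":0,"rz":0.53},{"x":0,"y":0,"z":0,"rx":0,"ry":0,"rz":0.6},{"x":0,"y":0,"z":0,"rx":0,"ry":0,"rz":0.66}]'; python3 -m jog '[{"x":0,"y":0,"z":0,"rx":0,"ry":0,"rz":0.06},{"x":0,"y":0,"z":0,"rx":0,"ry":0,"rz":0.13},{"x":0,"y":0,"z":0,"rx":0,"ry":0,"rz":0.2},{"x":0,"y":0,"z":0,"rx":0,"ry":0,"rz":0.27},{"x":0,"y":0,"z":0,"rx":0,"ry":0,"rz":0.35},{"x":0,"y":0,"z":0,"rx":0,"ry":0,"rz":0.43},{"x":0,"y":0,"z":0,"rx":0,"ry":0,"rz":0.51},{"x":0,"y":0,"z":0,"rx":0,"ry":0,"rz":0.58},{"x":0,"y":0,"z":0,"rx":0,"ry":0,"rz":0.63},{"x":0,"y":0,"z":0,"rx":0,"ry":0,"rz":0.66}]';  python3 -m jog '[{"x":0,"y":0,"z":0,"rx":0,"ry":0,"rz":0},{"x":0,"y":0,"z":0,"rx":0,"ry":0,"rz":0},{"x":0,"y":0,"z":0,"rx":0,"ry":0,"rz":0},{"x":0,"y":0,"z":0,"rx":0,"ry":0,"rz":0},{"x":0,"y":0,"z":0,"rx":0,"ry":0,"rz":0},{"x":0,"y":0,"z":0,"rx":0,"ry":0,"rz":0},{"x":0,"y":0,"z":0,"rx":0,"ry":0,"rz":0},{"x":0,"y":0,"z":0,"rx":0,"ry":0,"rz":0},{"x":0,"y":0,"z":0,"rx":0,"ry":0,"rz":0},{"x":0,"y":0,"z":0,"rx":0,"ry":0,"rz":0}]'; python3 - <<'E'
from h import *
from station import ctrl
c=ctrl.camera("side"); h=cv2.cvtColor(c["img"],cv2.COLOR_RGB2HSV)
o=(h[:,:,0]>4)&(h[:,:,0]<16)&(h[:,:,1]>200)&(h[:,:,2]>60); u,v,n=cen(o,(230,100,370,290))
p=np.array(ctrl.get_state()["tool_pos"]); print("ball",n,ray(c,u,v,p[2]-.05),p)
r=c["img"].astype(int); m=(r[:,:,0]>70)&(r[:,:,1]<r[:,:,0]*.3)&(r[:,:,2]<r[:,:,0]*.35)&~o; 
u,v,n=cen(m,(300,110,400,220)) if m[110:220,300:400].any() else (0,0,0); print("red",n,u,v); print("exp head mid",proj(c,[p[0]+.098,p[1]+.003,p[2]+.017-.13+.058]), ray(c,u,v,p[2]-.055) if n else 0)
d=ctrl.camera("top"); r=d["img"].astype(int); m=(r[:,:,0]>70)&(r[:,:,1]<r[:,:,0]*.35); V,U=np.nonzero(m[60:250,200:360]); print("top red",len(U),U.mean()+200,V.mean()+60, proj(d,[p[0]+.098,p[1]+.003,p[2]-.039]))
E
```

```text
t: 24.45
tool_pos: [0.5684, -0.0279, 0.2128]
ee_rot: [[-0.643, 0.766, -0.0], [0.766, 0.643, 0.0], [0.0, 0.0, -1.0]]
ft_force: [-0.3, 0.4, -6.7]
finger_gap: 0.011
grasp_force: 58.4
t: 25.7
tool_pos: [0.5684, -0.0278, 0.2128]
ee_rot: [[-0.04, 0.999, -0.0], [0.999, 0.04, 0.0], [0.0, -0.0, -1.0]]
ft_force: [-0.3, 0.7, -6.3]
finger_gap: 0.011
grasp_force: 58.5
t: 26.95
tool_pos: [0.5684, -0.0279, 0.2128]
ee_rot: [[-0.041, 0.999, 0.0], [0.999, 0.041, 0.0], [0.0, 0.0, -1.0]]
ft_force: [0.1, 1.2, -7.1]
finger_gap: 0.0113
grasp_force: 58.5
ball 253 [ 0.56546968 -0.04684348  0.16278047] [ 0.56841588 -0.02789291  0.21278047]
red 80 350.3375 171.1875
exp head mid [350.40925905 171.9574686 ] [ 0.667531   -0.02263091  0.15778047]
top red 0 nan nan [284.16065171 128.18150323]<stdin>:8: RuntimeWarning: Mean of empty slice.
  ret = ret.dtype.type(ret / rcount)
```

```bash
python3 - <<'E'
from h import *
from station import ctrl
c=ctrl.camera("side"); h=cv2.cvtColor(c["img"],cv2.COLOR_RGB2HSV)
o=(h[:,:,0]>4)&(h[:,:,0]<16)&(h[:,:,1]>200)&(h[:,:,2]>60)
V,U=np.nonzero(o[100:290,230:370]); print((U.min()+U.max())/2+230,(V.min()+V.max())/2+100,np.ptp(U),np.ptp(V))
p=ctrl.get_state()["tool_pos"]; e=[p[0],p[1],p[2]-.067]; print(proj(c,e)); print(ray(c,(U.min()+U.max())/2+230,(V.min()+V.max())/2+100,e[2]),e)
E
```

```text
325.5 186.0 55 26
[305.54943099 190.42426445]
[ 0.60930358 -0.03122782  0.14577161] [np.float64(0.5684136746557209), np.float64(-0.027892691769051157), np.float64(0.14577161317562393)]
```

```bash
python3 - <<'E'
from h import *
from station import ctrl
c=ctrl.camera("side"); h=cv2.cvtColor(c["img"],cv2.COLOR_RGB2HSV)
o=((h[:,:,0]>4)&(h[:,:,0]<16)&(h[:,:,1]>200)&(h[:,:,2]>60)).astype(np.uint8); o[:100]=0;o[290:]=0;o[:,:230]=0;o[:,370:]=0
n,l,s,ce=cv2.connectedComponentsWithStats(o); p=ctrl.get_state()["tool_pos"]
for i in range(1,n):
    if s[i,4]>20: print(s[i],ce[i],ray(c,*ce[i],p[2]-.067))
print(p,ctrl.get_state()["t"])
E
```

```text
[298 182  17  18 239] [306.0251046  190.37238494] [ 0.5692961  -0.02814449  0.14579512]
[ 0.56843287 -0.02791267  0.21279512] 27.15
```

Ball is centred (<1 mm), the pin head is where it should be, and the carrier sits level and still. Handing in.

```bash
python3 -c "
from station import ctrl
print(ctrl.sign_off())"
```

```text
the job is handed in; nothing more can be done
None
```

The job is handed in, but the hand-in returned no verdict: the pin is home through both ears and let go, and the carrier is held level by its handle over the mat's middle, about 10 cm up, with the ears toward the striped edge and the ball within 1 mm of the dish's centre.

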